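# Unlock the slide reader and hold a counting slide in it, label up

## Task

The slide reader still has its transit pin in the middle hole, blocking the carriage: pull the pin out and drop it tip down, all the way in, into the parking hole in the top of the reader's right-hand side. Then take the sample slide - the one with the frosted label end and the notch in one corner, not the plain slide, which stays where it is - and, frosted end first and label up, push it into the reader's slot until the sprung carriage is fully home. The carriage has no catch, so finish while still gripping the slide and holding it home; do not knock the other things about.

Things in the scene. Friction and masses are not known exactly. Their poses are not given: they have to be found in the camera images.
- reader: Slide reader, fixed: light grey head 65 x 76 mm, top at z = 52 mm, on a black base 12 mm high (102 mm wide under the head, 60 mm in front). Origin: on the table under its middle; x points into the slot, y left, z up. A metal loading tongue 20 mm wide, top z = 26 mm, runs from x = -65 mm to the head's front face at x = -5 mm; beside the tongue nothing rises above 12 mm: room for fingers.
- slot_mouth (a point): Centre of the slot's mouth, on its floor, in the head's front face (26 mm above the table). The slot is a level tunnel: 33 mm wide, 11 mm high, floor level with the tongue, so a slide carried 2 to 3 mm above the tongue goes in without rubbing; the mouth is flared to 42 mm wide over the first 10 mm.
- key_corner (a point): Near inner corner of the fixed steel key that fills the far left corner of the slot (reader x 22 to 30 mm, y +9.5 to +16.5 mm). Only a slide whose notch comes to this corner goes fully home, leading edge at x = 29 mm; any other way round it stops at x = 22 mm.
- lock_hole (a point): Middle hole in the head's top (12 mm bore) where the transit pin stands at the start; the point is the hole's mouth, 52 mm above the table.
- park_hole (a point): Parking hole in the head's top on its right-hand side (12 mm bore, 38 mm deep); the point is the hole's mouth, 52 mm above the table. 39 mm from the lock hole.
- carriage (a joint): Sprung carriage in the slot, in m: 0 at rest (face 20 mm inside the mouth), 0.0145 at its stop, fully home; a slide put in wrongly stops at about 0.007. The spring pushes back with 2 N at rest, 6 N at home. The pin in the lock hole blocks it at about 0.002.
- pin: Transit pin, upright, 70 mm long, 50 g: steel shaft 9 mm in diameter and 38 mm long with chamfered tip, then a collar 20 mm in diameter and 4 mm high that rests on the head's top, then a black knob 16 mm in diameter and 28 mm high. Origin: tip of the shaft (14 mm above the table when fully in either hole); z points up to the knob.
- slide: Sample slide: glass counting chamber 76 x 30 x 5 mm, 30 g, lying flat on the table label up. Origin: centre of its underside; x points to the frosted end, z out of the label face. The last 20 mm at +x are frosted whitish grey with a small code; the corner at +x, +y has a notch 9 x 9 mm.
- label_end (a point): Middle of the slide's frosted end edge (38 mm from the slide's centre, half way up its thickness).
- blank: Plain counting chamber slide without notch or frosting, 76 x 30 x 5 mm, lying flat on the table. Origin: centre of its underside, x along it. Not used.
- marker_pen: felt marker, 128 x 18 x 20 mm, lying on the table; a bystander. Origin: centre of its underside.
- rubber_ring: black rubber sealing ring, 50 mm across, 8 mm high, lying flat; a bystander. Origin: centre of its underside.
- allen_key: black hex key, 107 x 30 x 8 mm, lying on the table; a bystander. Origin: centre of its underside.
- jar: sample jar with screw lid, 46 mm across, 68 mm high, standing; a bystander. Origin: centre of its underside.
- pen: ball pen, 144 x 8 x 8 mm, lying on the table; a bystander. Origin: centre of its underside.
- tape_roll: roll of masking tape, 100 mm across, 24 mm high, lying flat; a bystander. Origin: centre of its underside.

How it is judged (in metres and radians):
On the way:
1. the transit pin stands fully down in the parking hole, let go, the slide not yet in the reader (horizontal distance between pin and park_hole below 0.006 m and z of pin in the frame of reader below 0.018 m and angle between pin's own z axis and vertical below 0.15 rad and contact force between the fingers and pin below 0.2 N and value of joint carriage below 0.003 m and distance between label_end and slot_mouth above 0.03 m), for 0.2 s.
At the end, for the whole second after the job is handed in: Pin let go and upright (0.15 rad) in the parking hole, within 6 mm of its centre, tip below 18 mm. Slide still gripped (over 1 N) and at rest, label up within 0.15 rad, frosted end over 24 mm past the reader's origin and within 6 mm of the slot's centre line, carriage at 0.0115 m or more (horizontal distance between pin and park_hole below 0.006 m and z of pin in the frame of reader below 0.018 m and angle between each of pin, slide's own z axis and vertical below 0.15 rad and contact force between the fingers and pin below 0.2 N and value of joint carriage above 0.0115 m and x of label_end in the frame of reader above 0.024 m and y of label_end in the frame of reader between -0.006 and 0.006 m and contact force between the fingers and slide above 1 N and linear speed of slide below 0.02 m/s); the arm keeps its last pose, push and grip.
It fails at once if the plain slide is moved more than 3 cm (distance of blank from where it was at the start of the episode above 0.03 m).
It fails at once if another thing on the table is moved more than 3 cm (distance of any of marker_pen, rubber_ring, allen_key, jar, pen, tape_roll from where it was at the start of the episode above 0.03 m).
It also fails if it takes over 51 s, if anything falls off the work surface, if the arm or the gripper's body presses on something with over 40 N, if the wrist force passes 120 N, or if a joint passes its speed limit or range.

## Robot

A 6-joint arm with a two-finger parallel gripper is mounted at the origin on a cart in front of the work surface, level with it; the furniture and walls round the work are solid. World frame = base frame: x ahead of the robot, y to its left, z up, the work surface at z = 0. Lengths are in m, angles in degrees, forces in N, time in s.
With the tool pointing down it reaches from about 0.4 to 0.825 m from the base axis. Payload 7 kg.
Tool frame: the origin (TCP) lies at the very end of the fingers, on their centre line; the grasp point (between the pads) lies 19 mm behind it (r.grip_depth is the distance from the TCP to the grasp point, in m); z points along the fingers, y is the line along which they close (so a half turn about z gives the same grasp; the last joint's range is limited). The gripper opens to 88 mm and grips with 3 to 60 N. Pads are 19 mm wide; open, the fingers measure 130 mm over their backs; the gripper's body (78 mm by 193 mm) begins 47 mm behind the grasp point.
Start: joints at [92.71, 20.546, 0.682, 0, -70.136, -16.507], TCP at [0.161, 0.655, 0.227] pointing down, gripper open.
Joint ranges: [-176.03, 176.03], [-82.01, 121.73], [-58.28, 71.71], [-173.87, 95.51], [-174.79, -0.11], [-173.66, 173.66]. Speed limits (degrees/s): [136.94, 136.94, 172.46, 180, 180, 180].

## Interface

Orientations are given as [roll, pitch, yaw] about the fixed x, y, z axes, in that order (R = Rz(yaw) Ry(pitch) Rx(roll)).
In Python, from plant import r gives the robot as it stands.
- The arm moves only by the tool play_rows, never from a script. Its argument "rows" is a list that holds one entry, the list of rows, each a list of 5 numbers: the closure, from 0 (fully open) to 1 (shut), then the shift along the tool's x, y, z each as a share of 0.5 m, from -1 to 1, then the turn about the tool's z as a share of 1.5 rad, from -1 to 1. A call has exactly 8 rows; each row is the pose to reach, as a shift and turn from the pose commanded when the call began, along the tool's axes at that moment; what a row does not reach only later rows make up. A row lasts 1/12 s, in which the tool goes at most 41.7 mm and 7.16 degrees, less where a joint would pass 70% of its speed; a pose out of reach is approached as far as the arm can. A call with a number of a shift or a turn outside -1 to 1 is refused whole. A call with a gripper value outside its range is refused whole. The fingers move at their own pace and stop on an object; "squeeze" is the grip in N (left out, the last holds). Time passes only in rows, so rows that repeat a pose let the fingers close, or fill a call up. It gives the time, the measured TCP pose, the force, the opening and the grip force at its end, in the units of the state.
- r.get_state(): the state, without advancing time (a new reading comes with each control period).
- r.capture(name): name is "side" or "top"; returns the picture (480x640x3 uint8, red, green, blue); there is no depth.
- r.camera_info(name): a dict with "fovy" (degrees; the focal length in pixels is half the picture's height over the tangent of half this angle, whatever the lens; pixels are square), "cx", "cy" (the principal point, pixels), "pose" (4x4, takes a point from camera to world coordinates). Camera axes: x right, y down, z forward; pixel columns grow to the right and rows downward; lengths in m; the calibration is good to about 2 mm. A picture is of the moment at which its call begins. camera_info takes no time and is no camera call.
- r.close_job(): hands the job in; it is judged then, once.
The state is a dict: "time_s": time; "joints": joint angles; "qd": joint speeds; "joint_torque": joint torques, N m; "tcp_pos": TCP position; "eef_rot": TCP orientation; "contact_force": force on the tool from outside, world axes, zero at the start; "moment": the same for the moment, N m; "gripper_width": finger opening in m; "gripper_force": force on a finger pad.
Only numpy, scipy, OpenCV 4.12 (cv2) and the standard library are available. Lean on these libraries where they do the work, as an engineer would, in place of code of your own. Each camera call takes 0.05 s, during which the arm holds its last target. There are 200 camera calls.

## Working session

There is one attempt and no reset: what is moved stays moved. The work goes in short steps, Python scripts to look and compute and a tool call to move; the robot and the scene stay as the last step left them, time stands still between calls to the robot, and variables do not carry over. Pictures are saved under pics/ and viewed, at most 10 in all, crops included, and the job is handed in when it is done.

Besides the shell and the picture viewer there is one more tool, called after "Emit:" in YAML: its name, and indented under it one key for each argument. play_rows: Moves the arm, as the interface text tells. Its arguments: {"type":"object","properties":{"rows":{"type":"array","items":{"type":"array","items":{"type":"array","items":{"type":"number"}}}},"squeeze":{"type":"number"}},"required":["rows"]}

```bash
mkdir -p pics; python3 - <<'E'
from plant import r
import cv2
for n in("top","side"):
    cv2.imwrite(f"pics/{n}0.png",r.capture(n)[:,:,::-1]); i=r.camera_info(n); print(n,i)
s=r.get_state();print(s["tcp_pos"],s["eef_rot"],s["time_s"],s["gripper_width"])
E
```

```text
top {'fovy': 45.724466720518386, 'cx': 318.88912050020576, 'cy': 242.11376563440504, 'pose': array([[-0.02671654, -0.99085036,  0.13229433,  0.41801451],
       [-0.99962273,  0.02732485,  0.0027845 ,  0.17666421],
       [-0.00637394, -0.13217003, -0.99120657,  1.02148174],
       [ 0.        ,  0.        ,  0.        ,  1.        ]])}
side {'fovy': 53.482075266709074, 'cx': 315.93085743622356, 'cy': 238.0014971179652, 'pose': array([[ 0.91414162, -0.23908161,  0.32739134,  0.25800679],
       [-0.40534931, -0.52693015,  0.74701844, -0.42023125],
       [-0.006086  , -0.8155885 , -0.57860035,  0.55443114],
       [ 0.        ,  0.        ,  0.        ,  1.        ]])}
[0.16089502 0.65508719 0.22573083] [ 1.79915565e+02 -7.06351789e-03 -1.38035124e+01] 0.1 0.087893731395282
```

View pics/top0.png

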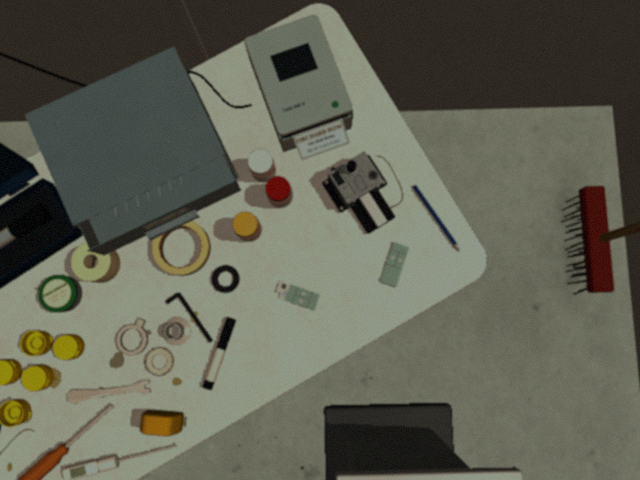

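View pics/side0.png

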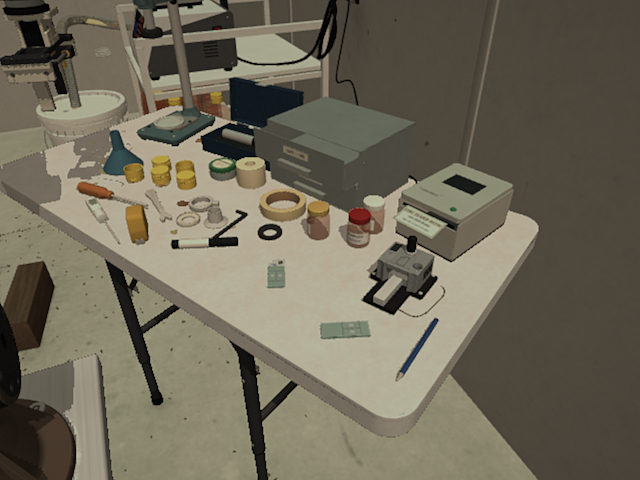

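The top view shows the reader near (358,188), the notched slide near (297,295) and the plain slide near (394,264). I'll enlarge both views.

```bash
python3 - <<'E'
import cv2
a=cv2.imread("pics/top0.png")[140:320,265:425];cv2.imwrite("pics/topc.png",cv2.resize(a,None,fx=3.3,fy=3.3,interpolation=cv2.INTER_CUBIC))
a=cv2.imread("pics/side0.png")[225:350,255:450];cv2.imwrite("pics/sidec.png",cv2.resize(a,None,fx=4,fy=4,interpolation=cv2.INTER_CUBIC))
E
```

```text
(no output)
```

View pics/topc.png

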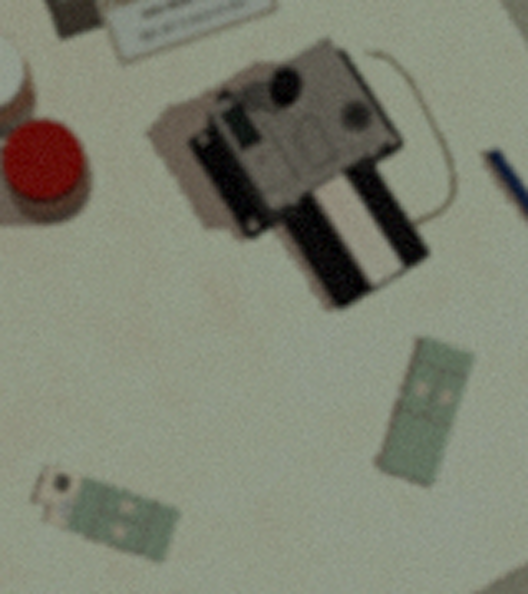

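View pics/sidec.png

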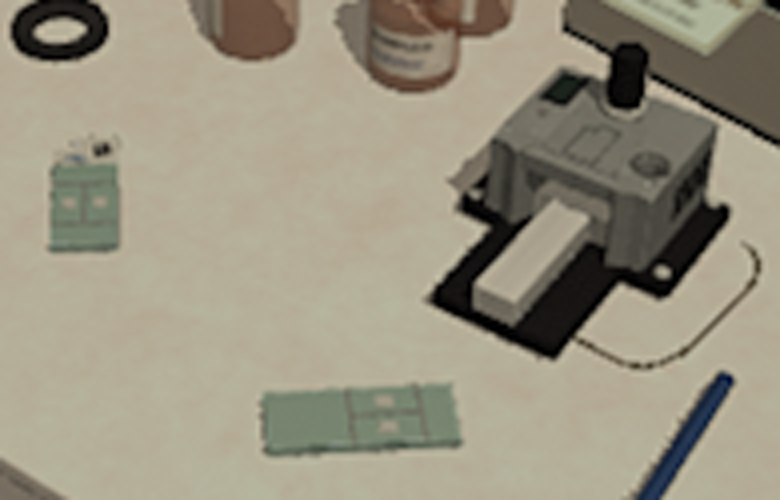

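```bash
cat > h.py <<'E'
import numpy as np
from plant import r
from scipy.optimize import least_squares
C={}
for n in("top","side"):
    i=r.camera_info(n);C[n]=(240/np.tan(np.radians(i["fovy"])/2),i["cx"],i["cy"],np.linalg.inv(i["pose"]))
CR={"top":(3.3,265,140),"side":(4,255,225)}
def un(n,p):
    k,x0,y0=CR[n];return np.array([(p[0]+.5)/k-.5+x0,(p[1]+.5)/k-.5+y0])
def proj(n,P):
    f,cx,cy,T=C[n];q=T[:3,:3]@P+T[:3,3];return np.array([cx+f*q[0]/q[2],cy+f*q[1]/q[2]])
def tw(q,p):
    c,s=np.cos(q[2]),np.sin(q[2]);return np.array([q[0]+c*p[0]-s*p[1],q[1]+s*p[0]+c*p[1],p[2]])
def fit(obs,q0):
    f=lambda q:np.concatenate([proj(n,tw(q,p))-un(n,c) for n,c,p in obs])
    s=least_squares(f,q0,loss="soft_l1");print(s.x[:2].round(4),np.degrees(s.x[2]).round(1));print(f(s.x).reshape(-1,2).round(1).tolist());return s.x
def tri(obs,z):
    f=lambda q:np.concatenate([proj(n,np.array([q[0],q[1],z+dz]))-un(n,c) for n,c,dz in obs])
    s=least_squares(f,[.5,.1]);print(s.x.round(4),f(s.x).reshape(-1,2).round(1).tolist());return s.x
E
python3 - <<'E'
from h import *
T,S="top","side"
R=[(T,(371,287),(-.065,.010,.026)),(T,(405,267),(-.065,-.010,.026)),(T,(272,212),(-.005,.038,.052)),(T,(400,145),(-.005,-.038,.052)),(T,(332,40),(.06,-.038,.052)),(T,(215,95),(.06,.038,.052)),
(S,(473,288),(-.065,.010,.026)),(S,(513,303),(-.065,-.010,.026)),(S,(493,138),(-.005,.038,.052)),(S,(570,68),(.06,.038,.052)),(S,(717,127),(.06,-.038,.052))]
q=fit(R,[.5,.1,.5])
a=.005
L=[(T,(47,466),(.038,-.015,a)),(T,(180,510),(-.038,-.015,a)),(T,(160,562),(-.038,.015,a)),(S,(50,250),(-.038,.015,a)),(S,(119,249),(-.038,-.015,a)),(S,(120,140),(.038,-.015,a))]
fit(L,[.4,.2,1.5])
B=[(T,(422,336),(.038,.015,a)),(T,(473,352),(.038,-.015,a)),(T,(376,467),(-.038,.015,a)),(T,(430,487),(-.038,-.015,a))]
fit(B,[.4,.1,0])
k=tri([(T,(285,87),.084),(S,(631,48),.084),(S,(625,108),.052)],0)
p=tri([(T,(357,115),.052),(S,(651,164),.052)],0)
c,s=np.cos(q[2]),np.sin(q[2])
for v in(k,p):d=v-q[:2];print(c*d[0]+s*d[1],-s*d[0]+c*d[1])
print(np.hypot(*(k-p)))
E
```

```text
[0.6365 0.097 ] 28.6
[[0.7, 0.6], [0.1, 1.0], [0.4, -0.6], [-0.7, -1.9], [0.8, -1.3], [-1.2, 3.3], [-0.6, -0.8], [-0.1, 0.5], [-0.0, -0.2], [-0.3, -0.4], [1.6, 0.3]]
[0.4594 0.2216] 69.5
[[0.5, -0.5], [0.4, -0.0], [1.0, 0.3], [-0.1, -0.9], [-0.2, -1.4], [-0.6, -0.8]]
[0.5105 0.0469] -20.8
[[-0.3, -0.1], [0.1, 0.5], [0.3, 0.1], [-0.1, -0.4]]
[0.6742 0.1213] [[0.1, -1.6], [-0.5, 0.7], [-1.0, 0.6]]
[0.6641 0.0829] [[-0.5, -0.1], [0.0, 0.7]]
0.044743265217015965 0.0033135307708433807
0.017467464496494604 -0.025583276475760724
0.039736567214506406
```

```bash
cat >> h.py <<'E'
def go(x,y,z,yaw,cur=None):
    s=r.get_state();p=np.array(s["tcp_pos"]);w=s["eef_rot"][2]
    if cur is not None:p=np.array(cur[:3]);w=cur[3]
    c,t=np.cos(np.radians(w)),np.sin(np.radians(w));d=np.array([x,y,z])-p
    a=(yaw-w+180)%360-180
    print("shift",np.round(np.array([c*d[0]+t*d[1],t*d[0]-c*d[1],-d[2]])/.5,4),"turn",round(-np.radians(a)/1.5,4))
E
python3 - <<'E'
from h import *
go(.674,.121,.20,28.6); go(.45,.33,.227,20)
f=lambda q:np.concatenate([proj("top",q)-[350,113],proj("side",q)-[454,202]])
print(least_squares(f,[.7,.1,.1]).x, least_squares(f,[.7,.1,.1]).fun)
E
```

```text
shift [1.2514 0.7925 0.0515] turn -0.4934
shift [ 0.7166  0.4934 -0.0025] turn -0.3933
[0.7485716  0.12170963 0.13456789] [ 0.8169962  -1.55160927 -1.76079899  0.40240252]
```

Emit:
play_rows:
  rows:
    - [[0, 0.068, 0.043, 0, -0.03], [0, 0.135, 0.086, 0, -0.06], [0, 0.203, 0.128, 0, -0.09], [0, 0.27, 0.171, 0, -0.12], [0, 0.338, 0.214, 0, -0.15], [0, 0.406, 0.257, 0, -0.18], [0, 0.473, 0.3, 0, -0.21], [0, 0.541, 0.342, 0, -0.24]]

```text
time_s: 0.77
tcp_pos: [0.3837, 0.4231, 0.2265]
eef_rot: [180.0, 0.0, 7.0]
contact_force: [0.0, 1.3, 0.6]
gripper_width: 0.0879
gripper_force: 0.0
```

```bash
python3 - <<'E'
from h import *
s=r.get_state();print(s["tcp_pos"],s["eef_rot"],s["joints"])
go(.674,.121,.20,28.6)
E
```

```text
[0.38369448 0.42310864 0.22647573] [1.79993115e+02 1.32653473e-02 6.97177853e+00] [ 6.74121696e+01  1.08353025e+01 -1.27011429e+01 -8.88024191e-03
 -6.64760879e+01  2.95631550e+01]
shift [0.503  0.6702 0.053 ] turn -0.2517
```

Emit:
play_rows:
  rows:
    - [[0, 0.046, 0.061, 0.005, -0.025], [0, 0.091, 0.122, 0.01, -0.05], [0, 0.137, 0.183, 0.015, -0.075], [0, 0.183, 0.244, 0.02, -0.1], [0, 0.229, 0.305, 0.025, -0.125], [0, 0.274, 0.366, 0.03, -0.15], [0, 0.32, 0.427, 0.034, -0.175], [0, 0.366, 0.488, 0.038, -0.2]]

```text
time_s: 1.43
tcp_pos: [0.5945, 0.2028, 0.2072]
eef_rot: [-180.0, 0.0, 24.1]
contact_force: [0.3, 0.6, -0.5]
gripper_width: 0.0877
gripper_force: 0.0
```

```bash
python3 - <<'E'
from h import *
go(.674,.121,.20,28.6);go(.674,.121,.062,28.6)
E
```

```text
shift [0.0783 0.2143 0.0143] turn -0.052
shift [0.0783 0.2143 0.2903] turn -0.052
```

Emit:
play_rows:
  rows:
    - [[0, 0.02, 0.06, 0.005, -0.015], [0, 0.04, 0.12, 0.01, -0.03], [0, 0.06, 0.17, 0.014, -0.045], [0, 0.0783, 0.2143, 0.02, -0.052], [0, 0.0783, 0.2143, 0.08, -0.052], [0, 0.0783, 0.2143, 0.15, -0.052], [0, 0.0783, 0.2143, 0.2, -0.052], [0, 0.0783, 0.2143, 0.22, -0.052]]

```text
time_s: 2.1
tcp_pos: [0.6704, 0.1212, 0.0926]
eef_rot: [-179.9, 0.4, 28.4]
contact_force: [-1.0, 0.2, -0.8]
gripper_width: 0.0874
gripper_force: 0.0
```

```bash
python3 - <<'E'
from h import *
go(.674,.121,.062,28.6)
import cv2
for n in("top","side"):cv2.imwrite(f"pics/{n}1.png",r.capture(n)[:,:,::-1])
a=cv2.imread("pics/side1.png")[150:310,330:490];b=cv2.imread("pics/top1.png")[100:260,270:430]
cv2.imwrite("pics/c1.png",cv2.resize(cv2.hconcat([a,b]),None,fx=2.5,fy=2.5,interpolation=cv2.INTER_CUBIC))
E
```

```text
shift [0.0061 0.0039 0.0612] turn -0.0022
```

View pics/c1.png

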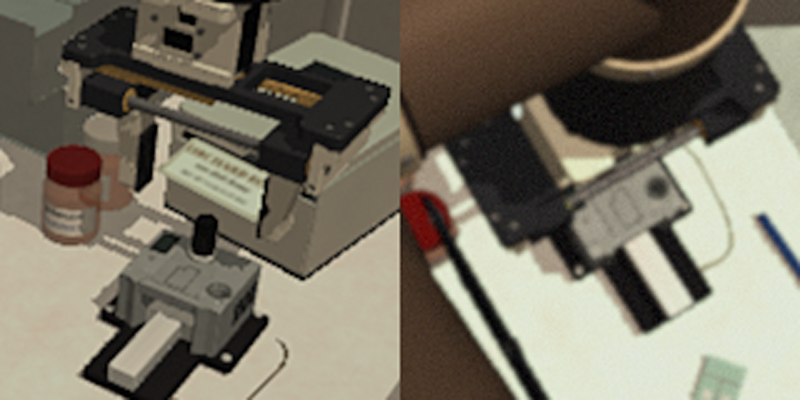

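The fingers straddle the knob, with their tips at side crop (142,185) and (275,235) and the knob at (205,222). Next I descend and close.

Emit:
play_rows:
  rows:
    - [[0, 0, 0, 0.03, 0], [0, 0, 0, 0.06, 0], [0, 0, 0, 0.07, 0], [0.5, 0, 0, 0.07, 0], [1, 0, 0, 0.07, 0], [1, 0, 0, 0.07, 0], [1, 0, 0, 0.07, 0], [1, 0, 0, 0.07, 0]]
  squeeze: 30

```text
time_s: 2.87
tcp_pos: [0.6735, 0.1227, 0.0637]
eef_rot: [180.0, -0.1, 28.5]
contact_force: [0.3, -0.1, -0.1]
gripper_width: 0.0596
gripper_force: 0.0
```

Emit:
play_rows:
  rows:
    - [[1, 0, 0, 0, 0], [1, 0, 0, 0, 0], [1, 0, 0, 0, 0], [1, 0, 0, 0, 0], [1, 0, 0, 0, 0], [1, 0, 0, 0, 0], [1, 0, 0, 0, 0], [1, 0, 0, 0, 0]]

```text
time_s: 3.53
tcp_pos: [0.6734, 0.1219, 0.0627]
eef_rot: [180.0, -0.0, 28.5]
contact_force: [2.6, -4.3, -0.3]
gripper_width: 0.015
gripper_force: 30.0
```

Emit:
play_rows:
  rows:
    - [[1, 0, 0, -0.015, 0], [1, 0, 0, -0.035, 0], [1, 0, 0, -0.055, 0], [1, 0, 0, -0.075, 0], [1, 0, 0, -0.095, 0], [1, 0, 0, -0.11, 0], [1, 0, 0, -0.12, 0], [1, 0, 0, -0.12, 0]]

```text
time_s: 4.2
tcp_pos: [0.6736, 0.123, 0.1244]
eef_rot: [180.0, -0.1, 28.5]
contact_force: [0.1, 0.4, -0.9]
gripper_width: 0.0153
gripper_force: 29.9
```

```bash
python3 - <<'E'
from h import *
import cv2
print(r.get_state()["tcp_pos"])
for n in("top","side"):cv2.imwrite(f"pics/{n}2.png",r.capture(n)[:,:,::-1])
a=cv2.imread("pics/side2.png")[195:295,355:455];b=cv2.imread("pics/top2.png")[140:240,310:410]
cv2.imwrite("pics/c2.png",cv2.resize(cv2.hconcat([a,b]),None,fx=4,fy=4,interpolation=cv2.INTER_CUBIC))
E
```

```text
[0.67360525 0.12302734 0.12435482]
```

View pics/c2.png

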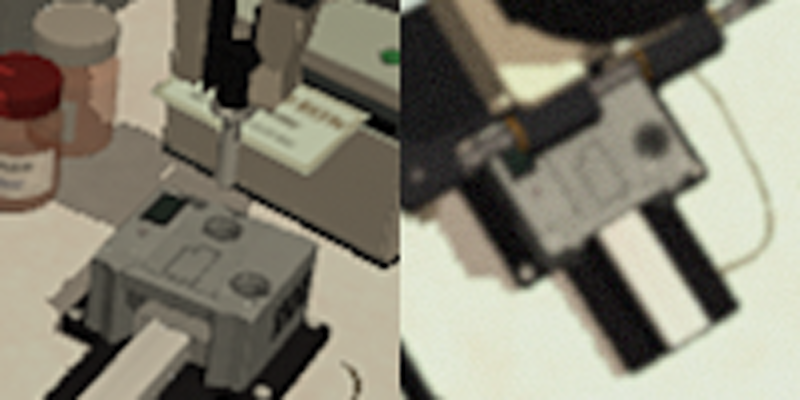

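```bash
python3 - <<'E'
from h import *
CR["side"]=(4,355,195)
CR["top"]=(4,310,140)
l=tri([("side",(222,227),.052)],0);p=tri([("side",(249,285),.052)],0);t=tri([("side",(227,184),.0757)],0)
tri([("top",(254,138),.052)],0)
d=p-l;print(d,np.hypot(*d),np.degrees(np.arctan2(d[1],d[0])), p-t)
# reader
T,S="top","side"
R=[(S,(102,262),(-.005,.038,.052)),(S,(316,246),(.06,-.038,.052)),(S,(168,187),(.06,.038,.052)),(T,(145,258),(-.005,.038,.052)),(T,(306,176),(-.005,-.038,.052)),(T,(271,373),(-.065,.03,.012)),(T,(338,303),(-.065,-.03,.012))]
q=fit(R,[.63,.1,.5])
c,s=np.cos(q[2]),np.sin(q[2])
for v in(l,p):e=v-q[:2];print(c*e[0]+s*e[1],-s*e[0]+c*e[1])
E
```

```text
[0.676  0.1234] [[0.0, 0.0]]
[0.664  0.0843] [[0.0, 0.0]]
[0.6752 0.1229] [[0.0, 0.0]]
[0.6645 0.0816] [[0.0, 0.0]]
[-0.01204945 -0.03901674] 0.040834981234318904 -107.16214177855737 [-0.01125315 -0.0385485 ]
[0.637  0.0957] 30.8
[[-1.9, -0.4], [1.7, 0.0], [-0.7, 0.1], [2.9, -0.5], [-0.6, -3.0], [-7.7, 0.6], [3.5, 0.4]]
0.04765627860038883 0.003771410843221114
0.017322194984501733 -0.02356609203453908
```

Emit:
play_rows:
  rows:
    - [[1, -0.02, 0.02, 0, 0], [1, -0.04, 0.042, 0, 0], [1, -0.0558, 0.0584, 0, 0], [1, -0.0558, 0.0584, 0.01, 0], [1, -0.0558, 0.0584, 0.025, 0], [1, -0.0558, 0.0584, 0.035, 0], [1, -0.0558, 0.0584, 0.04, 0], [1, -0.0558, 0.0584, 0.04, 0]]

```text
time_s: 4.97
tcp_pos: [0.6619, 0.0835, 0.1012]
eef_rot: [-180.0, 0.1, 28.5]
contact_force: [0.2, -0.2, -2.1]
gripper_width: 0.0149
gripper_force: 29.9
```

```bash
python3 - <<'E'
from h import *
import cv2
s=r.get_state();print(s["tcp_pos"],s["contact_force"])
b=cv2.resize(r.capture("side")[210:290,375:475,::-1],None,fx=6,fy=6,interpolation=cv2.INTER_CUBIC)
cv2.imwrite("pics/c3.png",b)
E
```

```text
[0.6618831  0.08352362 0.10120831] [ 0.19973539 -0.21556908 -2.14684063]
```

View pics/c3.png

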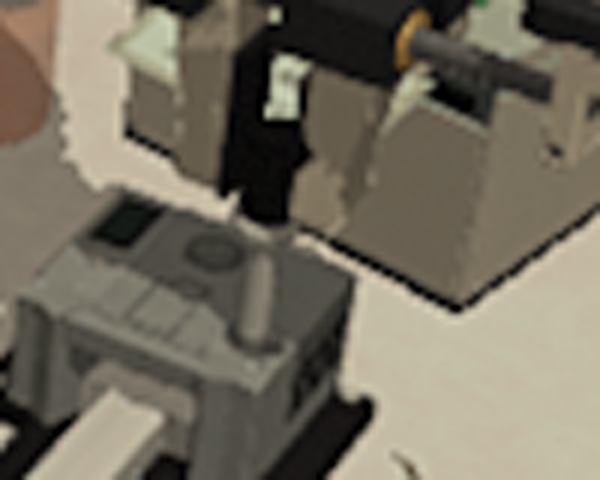

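The shaft tip at (255,342) coincides with the park hole, which should appear at about (253,337). Lowering.

Emit:
play_rows:
  rows:
    - [[1, 0, 0, 0.005, 0], [1, 0, 0, 0.01, 0], [1, 0, 0, 0.016, 0], [1, 0, 0, 0.022, 0], [1, 0, 0, 0.028, 0], [1, 0, 0, 0.03, 0], [1, 0, 0, 0.03, 0], [1, 0, 0, 0.03, 0]]

```text
time_s: 5.68
tcp_pos: [0.6624, 0.0835, 0.0875]
eef_rot: [180.0, 0.0, 28.5]
contact_force: [0.4, 1.3, -0.3]
gripper_width: 0.0149
gripper_force: 29.9
```

Emit:
play_rows:
  rows:
    - [[1, 0, 0, 0.008, 0], [1, 0, 0, 0.016, 0], [1, 0, 0, 0.024, 0], [1, 0, 0, 0.032, 0], [1, 0, 0, 0.04, 0], [1, 0, 0, 0.046, 0], [1, 0, 0, 0.048, 0], [1, 0, 0, 0.048, 0]]

```text
time_s: 6.35
tcp_pos: [0.6622, 0.0834, 0.0631]
eef_rot: [-180.0, 0.0, 28.5]
contact_force: [0.6, 0.1, -0.1]
gripper_width: 0.0149
gripper_force: 29.9
```

Emit:
play_rows:
  rows:
    - [[0, 0, 0, 0, 0], [0, 0, 0, 0, 0], [0, 0, 0, 0, 0], [0, 0, 0, 0, 0], [0, 0, 0, 0, 0], [0, 0, 0, -0.03, 0], [0, 0, 0, -0.08, 0], [0, 0, 0, -0.14, 0]]

```text
time_s: 7.02
tcp_pos: [0.6611, 0.0831, 0.1325]
eef_rot: [-180.0, 0.2, 28.5]
contact_force: [-0.2, 0.1, -0.1]
gripper_width: 0.0629
gripper_force: 0.0
```

```bash
python3 - <<'E'
from h import *
import cv2
s=r.get_state();print(s["tcp_pos"],s["gripper_width"])
go(.4517,.2010,.12,69.5,(s["tcp_pos"][0],s["tcp_pos"][1],.133,28.5))
E
```

```text
[0.66113035 0.08312274 0.1325065 ] 0.06285828986292301
shift [-0.2556 -0.407   0.026 ] turn -0.4771
```

Emit:
play_rows:
  rows:
    - [[0, -0.035, -0.055, 0, -0.065], [0, -0.07, -0.11, 0, -0.13], [0, -0.105, -0.165, 0, -0.195], [0, -0.14, -0.22, 0, -0.26], [0, -0.175, -0.275, 0.006, -0.325], [0, -0.21, -0.33, 0.013, -0.39], [0, -0.24, -0.38, 0.02, -0.45], [0, -0.2556, -0.407, 0.026, -0.477]]

```text
time_s: 7.68
tcp_pos: [0.4507, 0.2022, 0.1208]
eef_rot: [-180.0, -0.0, 69.8]
contact_force: [-0.5, 0.5, 0.1]
gripper_width: 0.0877
gripper_force: 0.0
```

Emit:
play_rows:
  rows:
    - [[0, 0, 0, 0.04, 0], [0, 0, 0, 0.09, 0], [0, 0, 0, 0.13, 0], [0, 0, 0, 0.16, 0], [0, 0, 0, 0.18, 0], [0, 0, 0, 0.18, 0], [0, 0, 0, 0.18, 0], [0, 0, 0, 0.18, 0]]

```text
time_s: 8.35
tcp_pos: [0.4535, 0.2018, 0.0313]
eef_rot: [180.0, -0.0, 69.5]
contact_force: [0.0, 0.1, 0.9]
gripper_width: 0.0877
gripper_force: 0.0
```

```bash
python3 - <<'E'
from h import *
import cv2
s=r.get_state();print(s["tcp_pos"],s["eef_rot"],s["gripper_width"])
b=r.capture("side");cv2.imwrite("pics/side4.png",b[:,:,::-1])
t=r.capture("top");a=[cv2.resize(x[:,:,::-1],None,fx=4,fy=4,interpolation=cv2.INTER_CUBIC) for x in (b[225:325,235:335],b[210:310,360:460])]
cv2.imwrite("pics/c4.png",cv2.hconcat(a))
go(.4517,.2010,.001,69.5)
p=np.array(s["tcp_pos"])
for o in(.0,):print(proj("side",p))
E
```

```text
[0.45346656 0.20179818 0.0312946 ] [ 1.79968701e+02 -4.96711756e-02  6.94953837e+01] 0.08767257170008771
shift [-0.0029 -0.0028  0.061 ] turn -0.0002
[275.66395517 267.89177871]
```

View pics/c4.png

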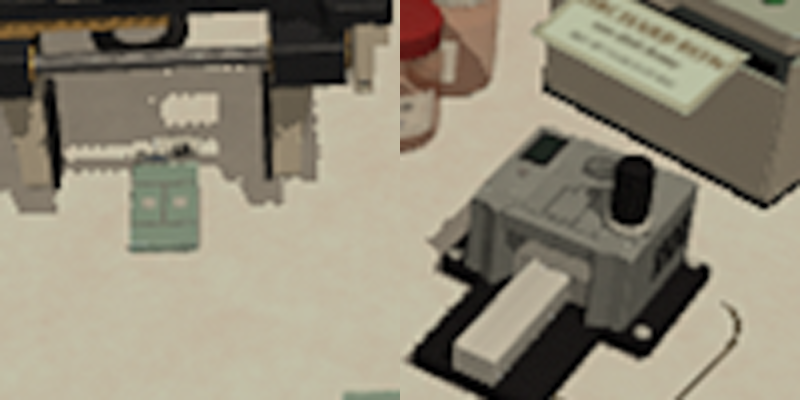

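The pin stands parked with its collar on the head's top, and the slide sits midway between the fingers.

Emit:
play_rows:
  rows:
    - [[0, -0.002, -0.003, 0.025, 0], [0, -0.003, -0.003, 0.045, 0], [0, -0.003, -0.003, 0.055, 0], [0, -0.003, -0.003, 0.058, 0], [0.3, -0.003, -0.003, 0.058, 0], [0.5, -0.003, -0.003, 0.058, 0], [0.6, -0.003, -0.003, 0.058, 0], [1, -0.003, -0.003, 0.058, 0]]
  squeeze: 40

```text
time_s: 9.12
tcp_pos: [0.4514, 0.2008, 0.002]
eef_rot: [180.0, -0.0, 69.5]
contact_force: [0.4, 0.8, 0.2]
gripper_width: 0.0663
gripper_force: 0.0
```

Emit:
play_rows:
  rows:
    - [[1, 0, 0, 0, 0], [1, 0, 0, 0, 0], [1, 0, 0, 0, 0], [1, 0, 0, 0, 0], [1, 0, 0, 0, 0], [1, 0, 0, 0, 0], [1, 0, 0, 0, 0], [1, 0, 0, 0, 0]]

```text
time_s: 9.78
tcp_pos: [0.4511, 0.2006, 0.0016]
eef_rot: [180.0, -0.0, 69.5]
contact_force: [-0.1, -1.0, 1.2]
gripper_width: 0.0287
gripper_force: 40.0
```

Emit:
play_rows:
  rows:
    - [[1, 0, 0, -0.01, 0], [1, 0, 0, -0.03, 0], [1, 0, 0, -0.06, 0], [1, 0, 0, -0.09, 0], [1, 0, 0, -0.12, 0], [1, 0, 0, -0.14, 0], [1, 0, 0, -0.15, 0], [1, 0, 0, -0.15, 0]]

```text
time_s: 10.45
tcp_pos: [0.4516, 0.201, 0.0778]
eef_rot: [179.9, -0.1, 69.5]
contact_force: [0.5, -0.4, -0.4]
gripper_width: 0.0287
gripper_force: 40.0
```

```bash
python3 - <<'E'
from h import *
import cv2
from scipy.ndimage import map_coordinates
im={n:cv2.GaussianBlur(cv2.imread(f"pics/{n}0.png",0).astype(float),(0,0),.7) for n in("top","side")}
for cams in (("top",),("side",),("top","side")):
  q=np.array([.6365,.097,np.radians(28.6)])
  for it in range(8):
    ob=[];
    for n in cams:
      for kind,sg in(("l",1),("r",-1),("f",0)):
        for u in np.linspace(-.058,-.018,12) if kind!="f" else np.linspace(-.006,.006,5):
          P=(u,sg*.01,.026) if sg else (-.065,u,.026)
          D=(0,sg,0) if sg else (-1,0,0)
          ds=np.linspace(-.005,.005,41)
          px=np.array([proj(n,tw(q,np.array(P)+d*np.array(D))) for d in ds])
          v=map_coordinates(im[n],[px[:,1],px[:,0]],order=1)
          g=np.gradient(v);k=np.argmin(g)
          if 0<k<40 and g[k]<-1:
            ob.append((n,px[k],P,D,kind,ds[k]))
    f=lambda x:np.array([np.dot(proj(n,tw(x,np.array(P)))-p,(lambda t:t/np.linalg.norm(t))(proj(n,tw(x,np.array(P)+.001*np.array(D)))-proj(n,tw(x,P)))) for n,p,P,D,_,_ in ob])
    q=least_squares(f,q,loss="soft_l1",f_scale=.3).x
  e=f(q);print(cams,q[:2].round(4),np.degrees(q[2]).round(2),{(n,k):np.mean([x for x,o in zip(e,ob) if o[0]==n and o[4]==k]).round(2) for n in cams for k in "lrf"},len(ob))
  c,s=np.cos(q[2]),np.sin(q[2])
  for v in((.674,.1209),(.6622,.0834)):a=v-q[:2];print((c*a[0]+s*a[1]).round(4),(-s*a[0]+c*a[1]).round(4))
E
```

```text
('top',) [0.638  0.0998] 30.62 {('top', 'l'): np.float64(-0.24), ('top', 'r'): np.float64(-0.26), ('top', 'f'): np.float64(0.01)} 29
0.0417 -0.0002
0.0124 -0.0265
('side',) [0.6371 0.0985] 29.6 {('side', 'l'): np.float64(-0.0), ('side', 'r'): np.float64(nan), ('side', 'f'): np.float64(-0.01)} 17
0.0432 0.0012
0.0144 -0.0256
('top', 'side') [0.6377 0.0991] 29.81 {('top', 'l'): np.float64(-0.18), ('top', 'r'): np.float64(-0.34), ('top', 'f'): np.float64(0.34), ('side', 'l'): np.float64(-0.03), ('side', 'r'): np.float64(0.07), ('side', 'f'): np.float64(-0.44)} 50
0.0423 0.0009
0.0134 -0.0258
  return _methods._mean(a, axis=axis, dtype=dtype,
  ret = ret.dtype.type(ret / rcount)
```

```bash
cat >> h.py <<'E'
Q=np.array([.6378,.0995,np.radians(30)])
def rd(x,y,z): return tw(Q,(x,y,z))
def inr():
    s=r.get_state();d=np.array(s["tcp_pos"][:2])-Q[:2];c,t=np.cos(Q[2]),np.sin(Q[2])
    print("reader xy",(c*d[0]+t*d[1]).round(4),(-t*d[0]+c*d[1]).round(4),np.round(s["tcp_pos"],4),np.round(s["eef_rot"],2),np.round(s["contact_force"],1))
E
python3 -c "
from h import *
go(*rd(-.085,0,.07),30)"
```

```text
shift [-0.1909  0.3119  0.0156] turn 0.4595
```

Emit:
play_rows:
  rows:
    - [[1, -0.025, 0.04, 0, 0.06], [1, -0.05, 0.08, 0, 0.12], [1, -0.075, 0.12, 0, 0.18], [1, -0.1, 0.165, 0, 0.24], [1, -0.125, 0.205, 0.004, 0.3], [1, -0.15, 0.245, 0.008, 0.36], [1, -0.175, 0.285, 0.012, 0.42], [1, -0.191, 0.312, 0.0156, 0.4595]]

```text
time_s: 11.12
tcp_pos: [0.5641, 0.0547, 0.0675]
eef_rot: [-180.0, 0.1, 29.7]
contact_force: [0.2, 1.2, 0.0]
gripper_width: 0.0285
gripper_force: 40.0
```

Emit:
play_rows:
  rows:
    - [[1, 0, 0, 0, 0], [1, 0, 0, 0.01, 0], [1, 0, 0, 0.025, 0], [1, 0, 0, 0.04, 0], [1, 0, 0, 0.055, 0], [1, 0, 0, 0.065, 0], [1, 0, 0, 0.065, 0], [1, 0, 0, 0.065, 0]]

```text
time_s: 11.78
tcp_pos: [0.5634, 0.0566, 0.0358]
eef_rot: [-180.0, 0.1, 30.0]
contact_force: [-0.9, -0.1, -0.3]
gripper_width: 0.029
gripper_force: 40.0
```

```bash
python3 - <<'E'
from h import *
import cv2
inr();go(*rd(-.085,0,.0305),30)
b=[cv2.resize(r.capture(n)[v:v+100,u:u+100,::-1],None,fx=4,fy=4,interpolation=cv2.INTER_CUBIC) for n,u,v in(("side",340,225),("top",320,150))]
cv2.imwrite("pics/c5.png",cv2.hconcat(b))
E
```

```text
reader xy -0.0859 0.0001 [0.5634 0.0566 0.0358] [-1.800e+02  5.000e-02  3.004e+01] [-0.9 -0.1 -0.3]
shift [0.0017 0.0002 0.0107] turn 0.0004
```

View pics/c5.png

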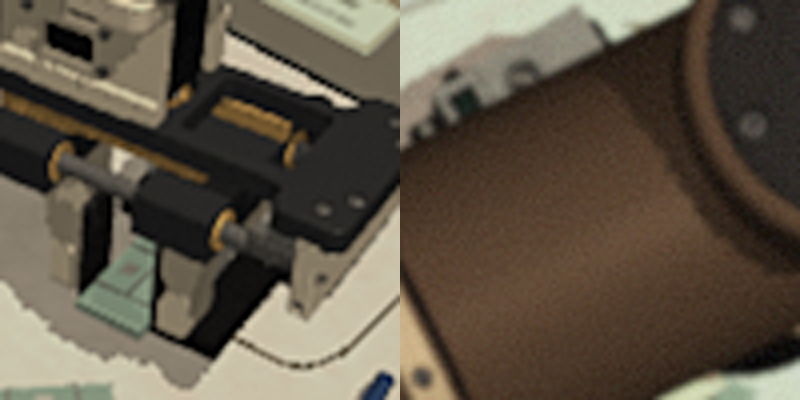

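The slide is held level over the tongue. Going down to entry height and into the mouth.

Emit:
play_rows:
  rows:
    - [[1, 0, 0, 0.006, 0], [1, 0, 0, 0.0105, 0], [1, 0, 0, 0.0105, 0], [1, 0.014, 0, 0.0105, 0], [1, 0.028, 0, 0.0105, 0], [1, 0.042, 0, 0.0105, 0], [1, 0.056, 0, 0.0105, 0], [1, 0.062, 0, 0.0105, 0]]

```text
time_s: 12.55
tcp_pos: [0.592, 0.0727, 0.031]
eef_rot: [180.0, -0.0, 30.0]
contact_force: [0.2, -0.9, -0.5]
gripper_width: 0.0286
gripper_force: 40.0
```

```bash
python3 -c "
from h import *
inr()"
```

```text
reader xy -0.0531 -0.0003 [0.592  0.0727 0.031 ] [ 1.7999e+02 -4.0000e-02  3.0010e+01] [ 0.2 -0.9 -0.5]
```

Emit:
play_rows:
  rows:
    - [[1, 0.003, 0, 0, 0], [1, 0.006, 0, 0, 0], [1, 0.009, 0, 0, 0], [1, 0.012, 0, 0, 0], [1, 0.014, 0, 0, 0], [1, 0.014, 0, 0, 0], [1, 0.014, 0, 0, 0], [1, 0.014, 0, 0, 0]]

```text
time_s: 13.22
tcp_pos: [0.5965, 0.0753, 0.0311]
eef_rot: [-180.0, 0.0, 30.0]
contact_force: [-0.2, -0.1, -0.6]
gripper_width: 0.0288
gripper_force: 40.0
```

Emit:
play_rows:
  rows:
    - [[1, 0.003, 0, 0, 0], [1, 0.006, 0, 0, 0], [1, 0.009, 0, 0, 0], [1, 0.012, 0, 0, 0], [1, 0.014, 0, 0, 0], [1, 0.014, 0, 0, 0], [1, 0.014, 0, 0, 0], [1, 0.014, 0, 0, 0]]

```text
time_s: 13.88
tcp_pos: [0.6023, 0.0787, 0.0309]
eef_rot: [-180.0, 0.0, 30.0]
contact_force: [-3.3, -1.9, 0.2]
gripper_width: 0.0287
gripper_force: 40.0
```

```bash
python3 -c "
from h import *
inr()"
```

```text
reader xy -0.0411 -0.0002 [0.6023 0.0787 0.0309] [-1.7999e+02  4.0000e-02  2.9990e+01] [-3.3 -1.9  0.2]
```

Emit:
play_rows:
  rows:
    - [[1, 0.002, 0, 0, 0], [1, 0.004, 0, 0, 0], [1, 0.006, 0, 0, 0], [1, 0.008, 0, 0, 0], [1, 0.01, 0, 0, 0], [1, 0.012, 0, 0, 0], [1, 0.012, 0, 0, 0], [1, 0.012, 0, 0, 0]]
  squeeze: 50

```text
time_s: 14.55
tcp_pos: [0.6076, 0.0818, 0.0308]
eef_rot: [-180.0, 0.0, 30.0]
contact_force: [-4.7, -2.4, -0.1]
gripper_width: 0.0283
gripper_force: 50.0
```

Emit:
play_rows:
  rows:
    - [[1, 0.001, 0, 0, 0], [1, 0.002, 0, 0, 0], [1, 0.003, 0, 0, 0], [1, 0.004, 0, 0, 0], [1, 0.005, 0, 0, 0], [1, 0.006, 0, 0, 0], [1, 0.006, 0, 0, 0], [1, 0.006, 0, 0, 0]]

```text
time_s: 15.22
tcp_pos: [0.6098, 0.0831, 0.0307]
eef_rot: [-180.0, 0.1, 30.0]
contact_force: [-5.7, -3.2, 0.2]
gripper_width: 0.0286
gripper_force: 50.0
```

```bash
python3 -c "
from h import *
inr()"
```

```text
reader xy -0.0324 -0.0002 [0.6098 0.0831 0.0307] [-1.7999e+02  8.0000e-02  2.9980e+01] [-5.7 -3.2  0.2]
```

Emit:
play_rows:
  rows:
    - [[1, 0.001, 0, 0, 0], [1, 0.002, 0, 0, 0], [1, 0.003, 0, 0, 0], [1, 0.004, 0, 0, 0], [1, 0.004, 0, 0, 0], [1, 0.004, 0, 0, 0], [1, 0.004, 0, 0, 0], [1, 0.004, 0, 0, 0]]

```text
time_s: 15.88
tcp_pos: [0.6103, 0.0834, 0.0303]
eef_rot: [-180.0, 0.2, 30.0]
contact_force: [-7.4, -4.8, 0.4]
gripper_width: 0.0287
gripper_force: 50.0
```

```bash
python3 -c "
from h import *
inr()"
```

```text
reader xy -0.0319 -0.0002 [0.6103 0.0834 0.0303] [-179.97    0.23   29.95] [-7.4 -4.8  0.4]
```

```bash
python3 -c "
from h import *
inr();s=r.get_state();print(s['gripper_force'],s['time_s']);print(r.close_job())"
```

```text
reader xy -0.0319 -0.0002 [0.6103 0.0834 0.0303] [-179.97    0.23   29.95] [-7.4 -4.8  0.4]
49.966415762901306 15.8833
the job is handed in; nothing more can be done
None
```

I handed the job in at 15.9 s: the pin is fully down in the parking hole and let go. The sample slide is still gripped at 50 N and held against what its travel and a reaction of about 9 N indicate is the carriage's home stop, but the hand-in returned no verdict.

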